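Clamp the birch disc in the gluing jig

ROBOT

A 6-joint arm with a two-finger parallel gripper is mounted at the origin on a cart in front of the work surface, level with it; the furniture and walls round the work are solid. World frame = base frame: x ahead of the robot, y to its left, z up, the work surface at z = 0. Lengths are in mm, angles in rad, forces in N, time in s.
With the tool pointing down it reaches from about 350 to 975 mm from the base axis. Payload 7.1 kg.
Tool frame: the origin (TCP) lies at the centre of the arm's flange, where the gripper is bolted on; the fingertips stand 182 mm ahead of it and the grasp point (between the pads) lies 163 mm ahead of it; x points along the fingers, y is the direction in which the jaws open and shut, and the axes are right-handed (so a half turn about x gives the same grasp; the last joint's range is limited). The gripper opens to 88 mm and grips with 3 to 60 N. Pads are 20 mm wide; open, the fingers measure 115 mm over their backs; the gripper's body (75 mm by 178 mm) begins 61 mm behind the grasp point.
Start: joints at [1.279, 0.423, 1.63, -0, 1.089, -0.019], TCP at [168.362, 601.881, 404.675] pointing down, gripper open.
Joint ranges: [-3, 3], [-0.9, 2.11], [0.09, 2.58], [-1.31, 4.45], [0.11, 2.69], [-2.54, 2.54]. Speed limits (rad/s): [2.39, 2.39, 3.01, 3.14, 3.14, 3.14].

INTERFACE

Orientations are given as a rotation vector (axis times angle).
In Python, from workcell import readout, viewer, workorder, models gives the robot as it stands. The module is installed in compiled form; this text tells all that it offers.
- The arm moves only by the tool apply_moves, never from a script. Its argument "commands" is a list that holds one entry, the list of rows, each a list of 4 numbers: the shift along the world's x, y, z in m, then the turn about the world's z in rad. A call has 1 to 8 rows; each row is the pose to reach, as a shift and turn from the pose commanded when the call began; what a row does not reach only later rows make up. A row lasts 1/8 s, in which the tool goes at most 62.5 mm and 10.7 degrees, less where a joint would pass 70% of its speed; a pose out of reach is approached as far as the arm can. A call with a gripper value outside its range is refused whole. "gripper" is the finger opening in m, from 0 to 0.0878, set as the call begins (left out, the last holds). The fingers move at their own pace and stop on an object; the grip force is fixed at half the most. Time passes only in rows, so rows that repeat a pose let the fingers close. It gives the time, the measured TCP pose, the force and the opening at its end, in the units of the state.
- readout.get_obs(): the state, without advancing time (a new reading comes with each control period).
- viewer.get_image(name): name is "scene" or "side" or "wrist"; returns a dict with "color" (384x512x3 uint8, red, green, blue), "vertical_fov" (degrees; the focal length in pixels is half the picture's height over the tangent of half this angle, whatever the lens; pixels are square), "cx", "cy" (the principal point, pixels), "rvec" (rotation vector, rad) and "tvec" (3), from world to camera coordinates, as OpenCV has them. Camera axes: x right, y down, z forward; pixel columns grow to the right and rows downward; lengths in mm; the calibration is good to about 2 mm. A picture is of the moment at which its call begins. There is no depth.
- workorder.close_job(): hands the job in, once; it reports no verdict.
Trained networks look in the newest picture that a camera, given by its name, has taken for a name from the list of things; names that differ only in an ending like _2 or _b are one class to them, and where a whole thing is asked for, a point or a joint stands for the part that bears it (a point fixed in the world has none). Each returns a list of dicts, best first, with "conf" (0 to 1); they miss things now and then, are a little off and sometimes report something else, mostly with a low value. They report only what shows in the picture. A call takes as long as a camera call. They do not tell look-alikes from the thing itself.
- models.search_frame(camera, label): "position" ([x, y, z] in mm, in world coordinates, good to about 4 mm: the middle of the surface that is visible of it).
- models.place_of(camera, label): "position" ([x, y, z] in mm, in world coordinates, good to about 4 mm: a listed point, or the origin of a listed thing).
The state is a dict: "t": time; "qpos": joint angles; "qvel": joint speeds; "joint_torque": joint torques, N m; "ee_pos": TCP position; "orientation": TCP orientation; "ft_force": force on the tool from outside, world axes, zero at the start; "moment": the same for the moment, N m; "width": finger opening in mm.
Only numpy, scipy, OpenCV 4.12 (cv2) and the standard library are available. Lean on these libraries where they do the work, as an engineer would, in place of code of your own. Each camera call takes 0.05 s, during which the arm holds its last target.

TASK

Clamp the birch disc down in the gluing jig: with the side of the fingers, push the swung-out clamp strap round until it rests against its stop over the disc, and then push the blue cam lever down until it lies flat and the rubber foot is pressed on the disc. Only push, do not pick anything up: the disc stays in its nest, and the tub, the pin jar and the tape roll beside the jig stay where they are.

Things in the scene. Friction and masses are not known exactly. Their poses are not given: they have to be found in the camera images.
- jig: Grey laminate gluing jig, screwed to the bench: board 200 (x) x 130 (y) x 12 mm, origin at the centre of its underside, z up. At x = +70, y = 0 mm stands the vertical pivot post of the clamp strap; at x = -35, y = 0 mm is the nest, four brass pins 7 mm high round the disc; at x = +35, y = -17 mm a steel stop post for the strap, 10 mm thick, its top 52 mm over the bench.
- nest (a point): Centre of the nest on the top face of the board, 12 mm over the bench, 105 mm from the strap's pivot axis.
- strap (a joint): Angle of the clamp strap about its vertical pivot, rad. 0 = closed: it points from the pivot along the jig's -x, over the disc, against its stop. Positive = swung out to the jig's +y: at angle a it points along (-cos a, sin a) in the jig frame. Ends at 0 and 1.6; starts between 1.0 and 1.5. Light friction (0.06 Nm: 1 to 2 N at 55 mm out); stays where it is left.
- strap_side (a point): Point to push the strap. The strap is a flat aluminium bar 24 mm wide, from the pivot to 112 mm out, underside 40 and top 50 mm over the bench (pivot bolt to 58 mm). The point is on the side face that looks away from the closed position, 55 mm out from the pivot axis, 45 mm over the bench. x axis: along the strap to the pivot; y axis: square to the strap, away from the closed position.
- cam_lever (a joint): Angle of the blue cam lever, rad: 0 = raised 0.7 rad above level, grows as it is pushed down, 0.7 = flat (end stop). Starts between 0 and 0.1. Its hinge, level and square to the strap, rides on the strap 105 mm out from the pivot, 64 mm over the bench; the lever points outward, away from the pivot. Friction 0.16 Nm (a downward push of 3 to 8 N); stays where it is left.
- lever_top (a point): Middle of the blue handle's upper face, 60 mm out from the lever's hinge: push down about here, on the face and not on the very end. The lever is 94 mm long from its hinge, 20 mm wide, 11 mm thick, its upper face 9.5 mm above the line through the hinge; when flat that face is 73 mm over the bench.
- clamp_foot: Round black rubber foot, 24 mm across and 7 mm high, sprung, under the strap below the lever's hinge; origin at the centre of its underside. With the strap closed and the lever raised it is 3 to 4 mm above the disc; the lever drives it down on the disc, pressing with about 10 N when the lever is flat.
- birch_disc: Loose birch disc in the nest, 68 mm across and 10 mm thick; origin at the centre of its underside, top 22 mm over the bench. It fits between the pins with 1.5 mm to spare.
- purple_tub: Purple screw tub, 67 mm across, 50 mm high, loose on the bench beside the jig; origin at the centre of its underside. Leave alone.
- pin_jar: Glass jar of pins, 50 mm across, 62 mm high, loose on the bench beside the jig; origin at the centre of its underside. Leave alone.
- tape_roll: Beige roll of masking tape lying flat, 104 mm across, 24 mm high, loose on the bench to the jig's +y side; origin at the centre of its underside. Leave alone.
Not all that is in view belongs to the job. Several things have the shape of the jig; the one meant has the colours described above.

How it is judged (in metres and radians):
On the way, in this order (a step that is already met when the one before it is completed fails the run):
1. the strap is swung over the disc to its stop, the lever still raised (value of joint strap below 0.06 rad and value of joint cam_lever below 0.3 rad), for 0.1 s.
2. the cam lever is pushed down flat and the foot presses on the disc (value of joint strap below 0.06 rad and value of joint cam_lever above 0.62 rad and contact force between clamp_foot and birch_disc above 4 N), for 0.2 s.
At the end, for the whole second after the job is handed in: The strap is within 0.06 rad of its stop over the disc, the cam lever within 0.08 rad of flat, the foot presses the disc with more than 4 N, the disc lies flat in its nest within 5 mm of the centre, and tub, jar and tape roll are within 20 mm of where they stood (all of step 2 and horizontal distance between birch_disc and nest below 0.005 m and angle between birch_disc's own z axis and vertical below 0.06 rad and height (world z) of birch_disc below 0.016 m and linear speed of birch_disc below 0.02 m/s and distance of each of purple_tub, pin_jar, tape_roll from where it was at the start of the episode below 0.02 m); the robot touches nothing.
It fails at once if the disc is lifted or knocked out of its nest (height (world z) of birch_disc above 0.02 m or distance of birch_disc from where it was at the start of the episode above 0.012 m).
It fails at once if the tub, pin jar or tape roll is lifted, tipped or pushed away (distance of any of purple_tub, pin_jar, tape_roll from where it was at the start of the episode above 0.02 m or angle between any of purple_tub, pin_jar's own z axis and vertical above 0.3 rad).
It also fails if it takes over 42 s, if anything falls off the work surface, if the arm or the gripper's body presses on something with over 40 N, if the wrist force passes 120 N, or if a joint passes its speed limit or range.

## Working session

There is one attempt and no reset: what is moved stays moved. The work goes in short steps, Python scripts to look and compute and a tool call to move; the robot and the scene stay as the last step left them, time stands still between calls to the robot, and variables do not carry over. Pictures are saved under pics/ and viewed, and the job is handed in when it is done.

Besides the shell and the picture viewer there is one more tool, called after ">>>" by a JSON object that holds its "op" and its "data", one argument or row to a line. apply_moves: Moves the arm, as the interface text tells. Its arguments: {"type":"object","properties":{"commands":{"type":"array","items":{"type":"array","items":{"type":"array","items":{"type":"number"}}}},"gripper":{"type":"number"}},"required":["commands"]}

```bash
mkdir -p pics
cat > h.py <<'E'
from workcell import readout, viewer, workorder, models
import numpy as np, cv2
def snap(n,f):
    d=viewer.get_image(n); cv2.imwrite('pics/'+f,cv2.cvtColor(d['color'],cv2.COLOR_RGB2BGR)); return d
def K(d):
    f=192/np.tan(np.radians(d['vertical_fov'])/2); return np.array([[f,0,d['cx']],[0,f,d['cy']],[0,0,1.]])
def proj(d,P):
    return cv2.projectPoints(np.array(P,float).reshape(-1,1,3),np.array(d['rvec'],float),np.array(d['tvec'],float),K(d),None)[0][:,0]
def ray(d,uv,z):
    R=cv2.Rodrigues(np.array(d['rvec'],float))[0];t=np.array(d['tvec'],float).ravel()
    c=-R.T@t; v=R.T@np.linalg.inv(K(d))@np.array([uv[0],uv[1],1.]); return c+v*(z-c[2])/v[2]
E
python3 - <<'E'
from h import *
for c in ['scene','side']:
    d=snap(c,c+'0.png')
    for l in ['jig','nest','strap_side','lever_top','clamp_foot','birch_disc','purple_tub','pin_jar','tape_roll']:
        print(c,l,[(np.round(r['position']).tolist(),round(r['conf'],2),np.round(proj(d,r['position'])[0]).tolist()) for r in models.place_of(c,l)][:4])
o=readout.get_obs();print(o['t'],o['orientation'],o['ft_force'],o['width'])
E
```

```text
scene jig [([552.0, -76.0, 1.0], 0.86, [281.0, 254.0]), ([722.0, 358.0, 0.0], 0.81, [236.0, 159.0])]
scene nest [([520.0, -79.0, 11.0], 0.79, [272.0, 258.0]), ([688.0, 354.0, 18.0], 0.77, [229.0, 159.0]), ([566.0, 31.0, 26.0], 0.46, [259.0, 222.0])]
scene strap_side [([604.0, -5.0, 46.0], 0.81, [278.0, 218.0]), ([738.0, 375.0, 45.0], 0.8, [237.0, 145.0])]
scene lever_top [([544.0, 64.0, 106.0], 0.63, [244.0, 196.0]), ([644.0, 351.0, 110.0], 0.57, [216.0, 140.0])]
scene clamp_foot [([564.0, 29.0, 26.0], 0.59, [259.0, 223.0])]
scene birch_disc [([522.0, -76.0, 10.0], 0.8, [272.0, 257.0])]
scene purple_tub [([504.0, -229.0, -1.0], 0.97, [309.0, 305.0])]
scene pin_jar [([604.0, -211.0, -4.0], 0.65, [334.0, 278.0])]
scene tape_roll [([524.0, 153.0, -2.0], 0.68, [221.0, 213.0])]
side jig [([556.0, -73.0, 1.0], 0.91, [261.0, 239.0]), ([721.0, 355.0, -1.0], 0.68, [290.0, 172.0])]
side nest [([686.0, 356.0, 9.0], 0.97, [281.0, 170.0]), ([523.0, -80.0, 13.0], 0.8, [249.0, 238.0])]
side strap_side [([739.0, 368.0, 47.0], 0.49, [295.0, 158.0]), ([603.0, -212.0, 1.0], 0.39, [287.0, 268.0])]
side lever_top [([540.0, 66.0, 108.0], 0.65, [249.0, 182.0]), ([646.0, 357.0, 111.0], 0.63, [270.0, 144.0])]
side clamp_foot [([568.0, 30.0, 28.0], 0.35, [260.0, 212.0])]
side birch_disc [([519.0, -80.0, 12.0], 0.76, [247.0, 238.0])]
side purple_tub [([525.0, 153.0, -2.0], 0.72, [242.0, 201.0]), ([507.0, -229.0, 1.0], 0.67, [249.0, 276.0])]
side pin_jar [([601.0, -211.0, 3.0], 0.59, [286.0, 268.0])]
side tape_roll [([526.0, 154.0, -4.0], 0.78, [242.0, 202.0]), ([508.0, -232.0, -1.0], 0.55, [249.0, 278.0])]
1.0 [ 0.21414261  1.56013948 -0.21408089] [ 0.24757163 -0.01709041  0.26555912] 87.69736438933481
```

Run:
```python
import cv2
for c,x,y in [('scene',180,110),('side',180,110)]:
    i=cv2.imread(f'pics/{c}0.png')[y:y+210,x:x+200]
    cv2.imwrite(f'pics/{c}0c.png',cv2.resize(i,None,fx=2.8,fy=2.8,interpolation=cv2.INTER_CUBIC))
```

```text
(no output)
```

View pics/scene0.png

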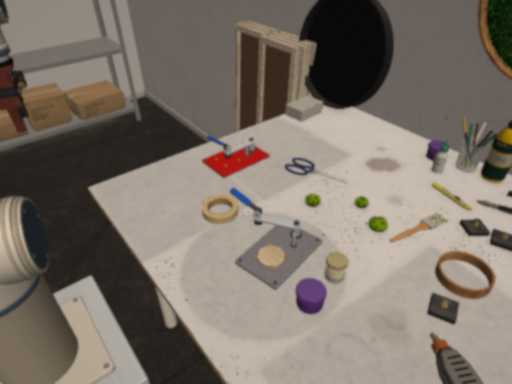

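View pics/scene0c.png

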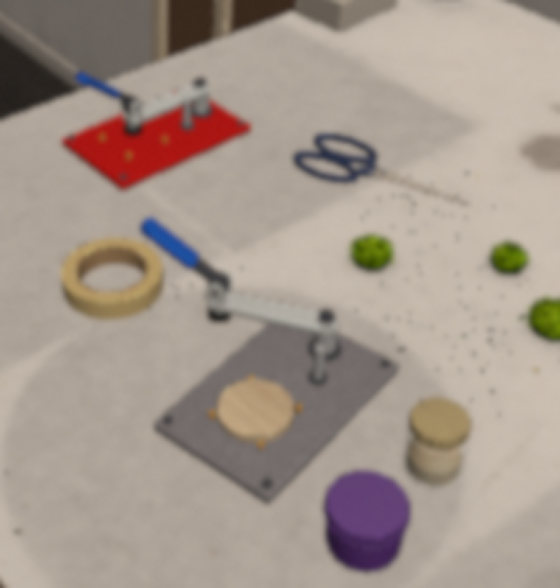

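View pics/side0c.png

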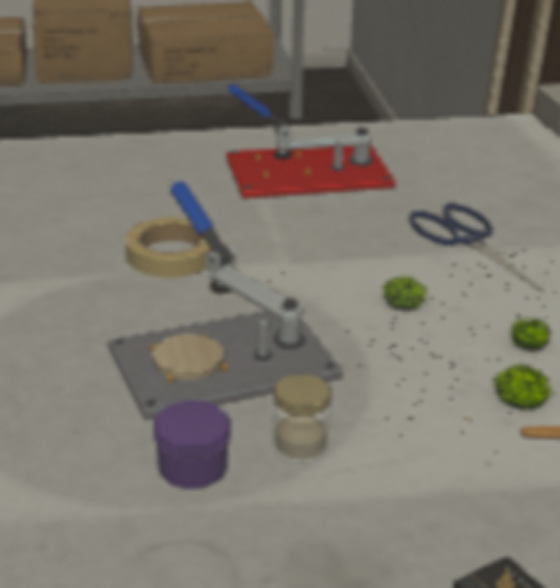

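The jig-shaped things are the grey one at scene (281,254), with the birch disc, and the red one at scene (236,159). The grey laminate jig with the disc is the one meant, and the enlarged crops confirm it. Next I fit its pose.

Run:
```python
from h import *
from scipy.optimize import least_squares
S=viewer.get_image('scene');D=viewer.get_image('side')
f=lambda p:(180+p[0]/2.8,110+p[1]/2.8)
for d,L in ((S,[(155,428),(268,502),(398,367)]),(D,[(108,345),(145,412),(342,375)])):
    P=[ray(d,f(p),12) for p in L]; print(np.round(P,1).tolist())
    e=P[2]-P[1]; print('long',np.linalg.norm(e),np.arctan2(e[1],e[0]),'short',np.linalg.norm(P[1]-P[0]),'centre',(P[0]+P[2])/2)
# strap bolt top z58
for d,p in ((S,(327,316)),(D,(290,304))): print('bolt',ray(d,f(p),58))
for d,p in ((S,(257,407)),(D,(188,354))): print('disc',ray(d,f(p),22))
# joint fit
obs=[(S,[(155,428),(268,502),(398,367)],[(-100,65,12),(-100,-65,12),(100,-65,12)]),(D,[(108,345),(145,412),(342,375)],[(-100,65,12),(-100,-65,12),(100,-65,12)]),
(S,[(327,316),(257,407)],[(70,0,58),(-35,0,22)]),(D,[(290,304),(188,354)],[(70,0,58),(-35,0,22)])]
def w(x,P):
    c,s=np.cos(x[2]),np.sin(x[2]);P=np.array(P,float);return np.c_[x[0]+c*P[:,0]-s*P[:,1],x[1]+s*P[:,0]+c*P[:,1],P[:,2]]
def r(x): return np.concatenate([(proj(d,w(x,P))-np.array([f(p) for p in L])).ravel() for d,L,P in obs])
q=least_squares(r,[554,-75,.2],x_scale=[1,1,.01]);print(q.x,np.round(r(q.x),1))
np.save('jig.npy',q.x)
piv=w(q.x,[(70,0,0)])[0];print('piv',piv,'nest',w(q.x,[(-35,0,0)])[0],'stop',w(q.x,[(35,-17,0)])[0])
for p in ((566,30),):
    v=np.array(p)-piv[:2];print(np.linalg.norm(v),'strap ang',(np.arctan2(-v[1],-v[0])-q.x[2]), np.arctan2(v[1],v[0]))
# lever end fit
for d,p in ((S,(150,222)),(D,(178,186))):print('lever tip',ray(d,f(p),125))
```

```text
[[439.4, -37.3, 12.0], [465.9, -158.9, 12.0], [658.8, -116.1, 12.0]]
long 197.63462356184277 0.21856401962991998 short 124.52010745137078 centre [549.10921207 -76.67836155  12.        ]
[[442.2, -44.9, 12.0], [470.3, -161.1, 12.0], [660.0, -127.0, 12.0]]
long 192.75573565984004 0.17821828690698502 short 119.57288658903731 centre [551.11565216 -85.94117985  12.        ]
bolt [618.77482157 -59.52629372  58.        ]
bolt [619.5861438  -66.90042231  58.        ]
disc [518.96085292 -80.57328682  22.        ]
disc [517.38261351 -86.6631717   22.        ]
[ 5.51184714e+02 -7.63110370e+01  2.17883915e-01] [-0.6 -0.7  1.3  0.3  1.7 -0.2 -1.2 -2.  -1.1  0.1  0.3 -1.9  0.7  0.2
  0.2  1.2 -0.4 -1.1 -0.2 -0.6]
piv [619.5297077  -61.17955322   0.        ] nest [517.01221677 -83.87677888   0.        ] stop [589.03199964 -85.34336507   0.        ]
105.73145478893757 strap ang -1.2578147838190201 2.101661784570597
lever tip [525.77068562  83.98220972 125.        ]
lever tip [525.11080994  72.77615764 125.        ]
```

Run:
```python
from h import *
o=readout.get_obs();R=cv2.Rodrigues(np.array(o['orientation']))[0];print(np.round(R,3),np.degrees(np.arctan2(R[1,1],R[0,1])),np.arctan2(R[1,1],R[0,1]),o['t'],o['ee_pos'])
S=viewer.get_image('scene')
for p in ((313,200),(362,202),(378,224)): print('green',ray(S,p,10))
```

```text
[[-0.     0.269  0.963]
 [-0.     0.963 -0.269]
 [-1.    -0.     0.   ]] 74.36905407811011 1.2979848552567377 1.1 [168.35895575 601.8617204  404.65183953]
green [761.42194952  21.56372314  10.        ]
green [866.42189007 -74.21163693  10.        ]
green [ 826.03430851 -163.0830122    10.        ]
```

>>> {"op": "apply_moves", "data": {
  "commands": [
    [[0.03,-0.037,0,-0.05],[0.06,-0.074,0,-0.1],[0.09,-0.111,0,-0.15],[0.12,-0.148,0,-0.2],[0.15,-0.185,0,-0.25],[0.18,-0.222,0,-0.3],[0.21,-0.259,0,-0.35],[0.235,-0.295,0,-0.39]]
  ],
  "gripper": 0
}}

```text
t: 2.15
ee_pos: [404.3, 305.6, 404.9]
orientation: [0.52, 1.507, -0.52]
ft_force: [0.4, 0.4, -0.8]
width: 11.2
```

>>> {"op": "apply_moves", "data": {
  "commands": [
    [[0.03,-0.037,0,-0.05],[0.06,-0.074,0,-0.1],[0.09,-0.111,0,-0.15],[0.12,-0.148,0,-0.2],[0.15,-0.185,0,-0.25],[0.18,-0.222,0,-0.3],[0.21,-0.259,0,-0.35],[0.235,-0.295,0,-0.38]]
  ]
}}

```text
t: 3.15
ee_pos: [639.4, 10.4, 404.7]
orientation: [0.813, 1.413, -0.813]
ft_force: [1.0, 0.1, 0.7]
width: 0.4
```

Run:
```python
from h import *
d=snap('wrist','w1.png')
for l in ['jig','strap_side','lever_top','birch_disc','clamp_foot']:
    print(l,[(np.round(r['position']).tolist(),round(r['conf'],2),np.round(proj(d,r['position'])[0]).tolist()) for r in models.place_of('wrist',l)][:2])
q=np.load('jig.npy');print(proj(d,[(619.5,-61.2,58),(517,-84,22),(603.6-0,-8,50)]))
```

```text
jig [([554.0, -77.0, 0.0], 0.72, [164.0, 194.0])]
strap_side [([601.0, -3.0, 45.0], 0.79, [221.0, 169.0])]
lever_top [([541.0, 66.0, 106.0], 0.9, [188.0, 77.0])]
birch_disc [([516.0, -80.0, 12.0], 0.85, [133.0, 183.0])]
clamp_foot [([565.0, 26.0, 27.0], 0.42, [206.0, 128.0])]
[[208.89430365 223.91366695]
 [128.56673682 188.22542014]
 [219.8441343  174.83031243]]
```

View pics/w1.png

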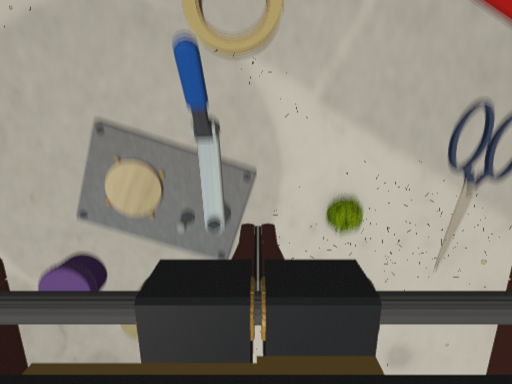

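The wrist view shows the disc at (133,188), the pivot bolt at (213,224), the strap running up to (210,125) and the blue handle at (190,75). I'll refine the pose from it.

Run:
```python
from h import *
from scipy.optimize import least_squares
d=viewer.get_image('wrist')
B=ray(d,(213,224),58);N=ray(d,(133,188),22);print('bolt',B,'nest',N,np.linalg.norm((B-N)[:2]),np.arctan2(*(B-N)[1::-1]))
C=[ray(d,p,12) for p in ((98,120),(79,215),(256,172))];print(np.round(C,1),(C[1]+C[2])/2)
e=C[2]-C[0];print(np.arctan2(e[1],e[0]),np.linalg.norm(e),'centre',C[0]/2+C[2]/2+(C[1]-C[0])/2)
T=ray(d,(208,124),50);print('strap end',T,np.arctan2(*(T-B)[1::-1]))
h=ray(d,(183,40),130);print('tip',h,np.arctan2(*(h-B)[1::-1]))
```

```text
bolt [621.59142377 -56.70512444  58.        ] nest [519.60525573 -79.05354241  22.        ] 104.40608342727926 0.21572208567679427
[[ 448.7  -29.2   12. ]
 [ 473.2 -149.7   12. ]
 [ 637.7   10.1   12. ]] [555.44595482 -69.77047092  12.        ]
0.20533404506568612 193.09445649008808 centre [555.44595482 -69.77047092  12.        ]
strap end [565.08596007  35.59544685  50.        ] 2.1201306986940547
tip [529.19556331  89.76797071 130.        ] 2.1335586475730217
```

>>> {"op": "apply_moves", "data": {
  "commands": [
    [[0,0,-0.04,0],[0,0,-0.08,0],[0,0,-0.12,0],[0,0.002,-0.15,0],[0,0.004,-0.175,0],[0,0.006,-0.19,0],[0,0.006,-0.19,0]]
  ]
}}

```text
t: 4.38
ee_pos: [637.9, 18.7, 214.0]
orientation: [0.811, 1.416, -0.812]
ft_force: [-0.8, -1.0, -0.2]
width: 0.4
```

Run:
```python
from h import *
o=readout.get_obs();print(o['t'],o['ee_pos'],o['ft_force'])
p=o['ee_pos'][:2]
P=np.array([621,-58]);y=.215
for a in [1.24,1.1,.9,.7,.5,.3,.15,.05,0,-.05]:
    th=np.pi+y-a;u=np.array([np.cos(th),np.sin(th)]);n=np.array([np.sin(th),-np.cos(th)])
    t=P+55*u+26.5*n;print(a,np.round(t,1),np.round((t-p)/1000,4),'turn',round(1.24-a,2))
```

```text
4.375 [637.86951332  18.67070613 214.02724301] [-0.80150513 -0.99164672 -0.24041458]
1.24 [615.1   2.8] [-0.0228 -0.0159] turn 0.0
1.1 [606.7   1.3] [-0.0312 -0.0173] turn 0.14
0.9 [595.2  -2.7] [-0.0427 -0.0214] turn 0.34
0.7 [584.7  -8.9] [-0.0532 -0.0276] turn 0.54
0.5 [575.7 -17.1] [-0.0622 -0.0358] turn 0.74
0.3 [568.4 -26.9] [-0.0694 -0.0456] turn 0.94
0.15 [564.4 -35.1] [-0.0735 -0.0538] turn 1.09
0.05 [562.4 -40.9] [-0.0755 -0.0596] turn 1.19
0 [561.6 -43.8] [-0.0763 -0.0625] turn 1.24
-0.05 [561.  -46.8] [-0.0769 -0.0655] turn 1.29
```

>>> {"op": "apply_moves", "data": {
  "commands": [
    [[-0.012,-0.008,0,0],[-0.022,-0.015,0,0],[-0.031,-0.017,0,0.14],[-0.037,-0.019,0,0.24],[-0.043,-0.021,0,0.34],[-0.048,-0.024,0,0.44],[-0.053,-0.028,0,0.54],[-0.058,-0.032,0,0.64]]
  ]
}}

```text
t: 5.38
ee_pos: [579.9, -14.8, 215.8]
orientation: [0.314, 1.546, -0.314]
ft_force: [0.8, 0.6, 0.2]
width: 0.3
```

>>> {"op": "apply_moves", "data": {
  "commands": [
    [[-0.004,-0.004,0,0.1],[-0.008,-0.009,0,0.2],[-0.012,-0.014,0,0.3],[-0.014,-0.018,0,0.38],[-0.016,-0.021,0,0.44],[-0.016,-0.021,0,0.44]]
  ]
}}

```text
t: 6.12
ee_pos: [563.9, -35.8, 215.4]
orientation: [-0.028, 1.57, 0.028]
ft_force: [-0.0, -0.1, -0.5]
width: 0.6
```

Run:
```python
from h import *
o=readout.get_obs();print(o['t'],o['ee_pos'],o['ft_force'])
snap('scene','s2.png');snap('side','d2.png')
for c in ['s','d']:
    i=cv2.imread(f'pics/{c}2.png')[110:320,180:380];cv2.imwrite(f'pics/{c}2c.png',cv2.resize(i,None,fx=2.8,fy=2.8,interpolation=cv2.INTER_CUBIC))
```

```text
6.125 [563.85129617 -35.79434983 215.41927724] [-0.02214136 -0.12878218 -0.45736831]
```

View pics/s2c.png

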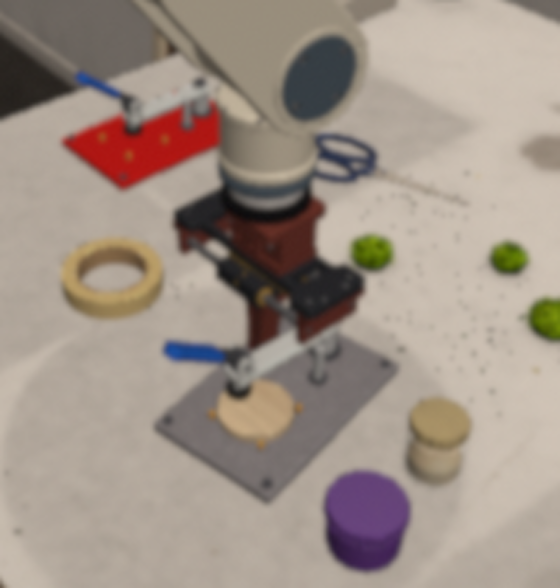

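View pics/d2c.png

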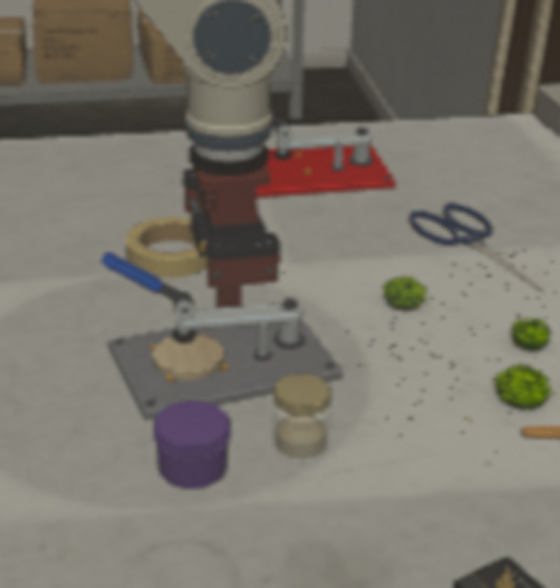

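The strap has followed the fingers and the foot is nearly over the disc (scene crop (240,385)). I continue slowly to the stop, watching the force.

>>> {"op": "apply_moves", "data": {
  "commands": [
    [[-0.001,-0.003,0,0.06],[-0.002,-0.006,0,0.12],[-0.002,-0.009,0,0.14],[-0.002,-0.011,0,0.14],[-0.002,-0.011,0,0.14]]
  ]
}}

```text
t: 6.85
ee_pos: [562.4, -46.3, 214.7]
orientation: [-0.138, 1.566, 0.138]
ft_force: [-0.7, 0.1, -0.0]
width: 0.2
```

>>> {"op": "apply_moves", "data": {
  "commands": [
    [[0,-0.002,0,0],[0.0005,-0.003,0,0],[0.001,-0.004,0,0]]
  ]
}}

```text
t: 7.22
ee_pos: [562.8, -48.9, 214.6]
orientation: [-0.136, 1.568, 0.14]
ft_force: [-2.9, 16.3, 5.3]
width: 0.3
```

Run:
```python
from h import *
o=readout.get_obs();print(o['t'],o['ee_pos'],o['ft_force'])
snap('side','d3.png');snap('wrist','w3.png')
i=cv2.imread(f'pics/d3.png')[190:260,200:320];cv2.imwrite(f'pics/d3c.png',cv2.resize(i,None,fx=6,fy=6,interpolation=cv2.INTER_CUBIC))
```

```text
7.225 [562.80105711 -48.85129135 214.60478007] [-2.86798867 16.29641464  5.31308634]
```

View pics/d3c.png

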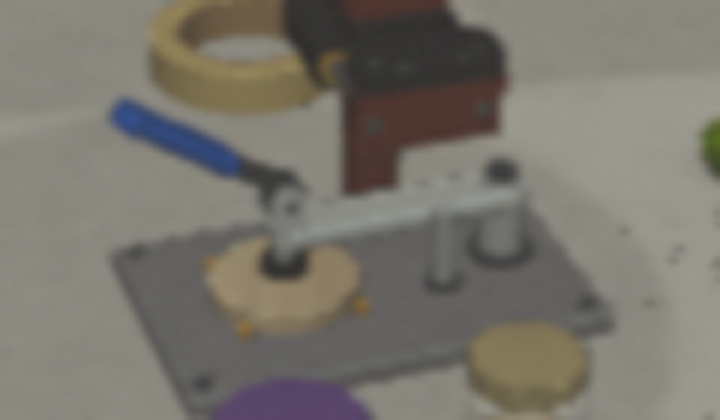

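View pics/w3.png

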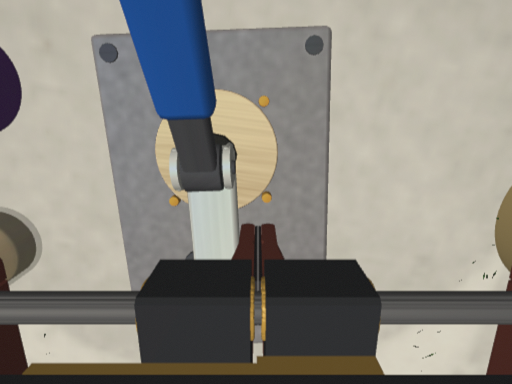

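The 16 N reaction and the side view, with the strap up against the stop post at crop (443,240), show the strap is closed. I hold briefly, back off, rise, and move over the lever.

>>> {"op": "apply_moves", "data": {
  "commands": [
    [[0,0,0,0],[-0.002,0.01,0,0],[-0.006,0.03,0,0],[-0.008,0.04,0.02,0],[-0.008,0.04,0.06,0],[-0.008,0.04,0.1,0],[-0.008,0.04,0.14,0],[-0.008,0.04,0.14,0]]
  ]
}}

```text
t: 8.32
ee_pos: [556.3, -9.6, 359.2]
orientation: [-0.14, 1.559, 0.138]
ft_force: [0.2, -0.4, -0.7]
width: 0.5
```

Run:
```python
from h import *
d=snap('wrist','w4.png')
o=readout.get_obs();print(o['t'],o['ee_pos'],o['ft_force'])
for c in ['wrist','side','scene']:
  for l in ['strap_side','lever_top','birch_disc','clamp_foot']:
    print(c,l,[(np.round(r['position']).tolist(),round(r['conf'],2),np.round(proj(d,r['position'])[0]).tolist()) for r in models.place_of(c,l)][:2])
```

```text
8.375 [555.55837292  -9.68374039 357.10505275] [-0.82016101  0.23852283 -0.70070491]
wrist strap_side [([568.0, -54.0, 45.0], 0.96, [210.0, 186.0])]
wrist lever_top [([516.0, -76.0, 9.0], 0.66, [201.0, 126.0]), ([476.0, -88.0, 106.0], 0.63, [167.0, 74.0])]
wrist birch_disc [([516.0, -76.0, 13.0], 0.82, [201.0, 126.0])]
wrist clamp_foot [([519.0, -85.0, 24.0], 0.52, [190.0, 128.0])]
side strap_side [([563.0, -54.0, 47.0], 0.76, [211.0, 182.0]), ([740.0, 368.0, 48.0], 0.74, [548.0, 389.0])]
side lever_top [([516.0, -81.0, 13.0], 0.58, [196.0, 125.0]), ([646.0, 357.0, 112.0], 0.53, [644.0, 367.0])]
side birch_disc [([518.0, -79.0, 11.0], 0.51, [198.0, 127.0])]
side clamp_foot [([526.0, -83.0, 24.0], 0.4, [191.0, 135.0])]
scene strap_side [([737.0, 374.0, 44.0], 0.85, [551.0, 385.0]), ([563.0, -44.0, 44.0], 0.75, [222.0, 183.0])]
scene lever_top [([644.0, 350.0, 105.0], 0.68, [630.0, 359.0]), ([474.0, -62.0, 107.0], 0.55, [205.0, 78.0])]
scene birch_disc [([519.0, -76.0, 10.0], 0.86, [201.0, 129.0]), ([505.0, -229.0, -2.0], 0.68, [57.0, 87.0])]
scene clamp_foot [([522.0, 154.0, -2.0], 0.64, [409.0, 168.0]), ([687.0, 354.0, 28.0], 0.54, [541.0, 337.0])]
```

View pics/w4.png

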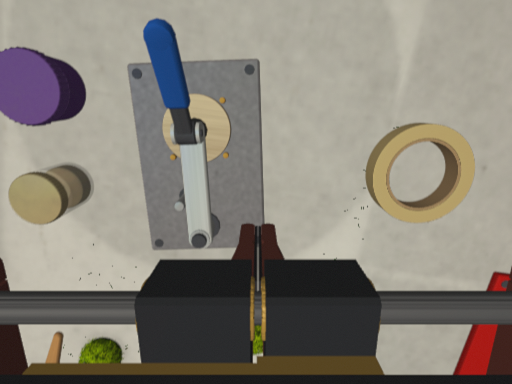

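Run:
```python
from h import *
d=viewer.get_image('wrist')
B=ray(d,(200,240),58);H=ray(d,(188,132),66);L=ray(d,(169,80),107);T=ray(d,(158,25),130);E=ray(d,(206,131),12)
N=ray(d,(197,128),22)
for n,p in zip('BHLTN',(B,H,L,T,N)): print(n,np.round(p,1),np.round(np.linalg.norm((p-B)[:2]),1),np.arctan2(*(p-B)[1::-1]))
C=[ray(d,p,12) for p in ((130,66),(259,60),(264,248),(150,249))];print(np.round(C,1))
e=C[2]-C[1];print('yaw',np.arctan2(e[1],e[0]), np.linalg.norm(e))
e=C[1]-C[0];print('yaw',np.arctan2(e[1],e[0])-np.pi/2, np.linalg.norm(e))
```

```text
B [613.9 -55.1  58. ] 0.0 0.0
H [514.2 -76.7  66. ] 102.1 -2.927887507888824
L [477.1 -85.4 107. ] 140.2 -2.923361363421045
T [448.4 -88.6 130. ] 168.9 -2.941706701262042
N [513.6 -77.4  22. ] 102.7 -2.9227753487006285
[[ 467.9 -149.8   12. ]
 [ 440.8  -28.8   12. ]
 [ 632.4   11.4   12. ]
 [ 656.1 -114.3   12. ]]
yaw 0.20684468516000104 195.78120355651777
yaw 0.2200722743185186 124.03369246200239
```

Strap direction −2.925 rad against jig yaw about 0.216 means it is closed within about 0.01 rad, and the disc is still in its nest. Next I go above the handle.

>>> {"op": "apply_moves", "data": {
  "commands": [
    [[-0.03,-0.027,0,0],[-0.06,-0.054,0,0],[-0.086,-0.078,0,0],[-0.086,-0.078,-0.015,0],[-0.086,-0.078,-0.03,0],[-0.086,-0.078,-0.03,0]]
  ]
}}

```text
t: 9.78
ee_pos: [469.5, -87.5, 323.1]
orientation: [-0.139, 1.569, 0.14]
ft_force: [0.8, 0.7, 0.2]
width: 0.4
```

Run:
```python
from h import *
snap('side','d5.png');snap('scene','s5.png')
o=readout.get_obs();print(o['t'],o['ee_pos'],o['ft_force'])
a=[cv2.resize(cv2.imread(f'pics/{c}5.png')[140:280,190:310],None,fx=3.3,fy=3.3,interpolation=cv2.INTER_CUBIC) for c in 'ds']
cv2.imwrite('pics/c5.png',np.hstack(a))
```

```text
9.875 [469.9366115  -87.62376056 324.20285071] [0.43952877 0.241497   0.0208689 ]
```

View pics/c5.png

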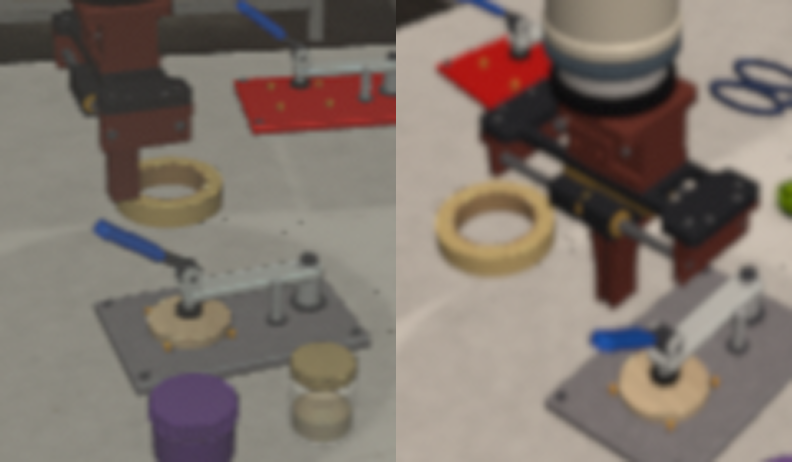

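The side crop shows the fingertips (125,200) directly above the handle (100–165, 228–255). I push down.

>>> {"op": "apply_moves", "data": {
  "commands": [
    [[0,0,-0.01,0],[0,0,-0.018,0],[-0.001,0,-0.025,0],[-0.003,-0.001,-0.032,0],[-0.005,-0.001,-0.039,0],[-0.006,-0.002,-0.046,0],[-0.008,-0.002,-0.052,0],[-0.009,-0.002,-0.058,0]]
  ]
}}

```text
t: 10.88
ee_pos: [460.1, -90.2, 266.3]
orientation: [-0.139, 1.567, 0.139]
ft_force: [-1.8, -1.4, 4.0]
width: 0.5
```

>>> {"op": "apply_moves", "data": {
  "commands": [
    [[0,0,-0.003,0],[0,0,-0.006,0],[0,0,-0.008,0]]
  ]
}}

```text
t: 11.25
ee_pos: [460.2, -90.1, 258.5]
orientation: [-0.139, 1.567, 0.139]
ft_force: [-3.8, 0.3, 3.2]
width: 0.2
```

>>> {"op": "apply_moves", "data": {
  "commands": [
    [[0,0,-0.0015,0],[0,0,-0.003,0],[0,0,-0.0035,0]]
  ]
}}

```text
t: 11.62
ee_pos: [460.2, -90.1, 255.4]
orientation: [-0.139, 1.567, 0.139]
ft_force: [-5.7, -1.0, 11.7]
width: 0.5
```

>>> {"op": "apply_moves", "data": {
  "commands": [
    [[0,0,-0.001,0],[0,0,-0.002,0],[0,0,-0.002,0]]
  ]
}}

```text
t: 12.0
ee_pos: [460.1, -90.1, 254.5]
orientation: [-0.139, 1.567, 0.139]
ft_force: [-9.8, -0.1, 25.8]
width: 0.5
```

At 25.8 N the tips sit at z = 72.5 mm, so the lever is flat on its end stop. I lift off and check.

>>> {"op": "apply_moves", "data": {
  "commands": [
    [[0,0,0,0],[0,0,0,0],[0,0,0.02,0],[0,0,0.06,0],[0,0.02,0.11,0],[0,0.06,0.13,0],[0,0.1,0.13,0],[0,0.1,0.13,0]]
  ]
}}

```text
t: 13.0
ee_pos: [460.7, 11.7, 383.7]
orientation: [-0.141, 1.564, 0.142]
ft_force: [1.3, -0.3, -0.6]
width: 0.5
```

Run:
```python
from h import *
d=snap('side','d6.png');snap('scene','s6.png');snap('wrist','w6.png')
o=readout.get_obs();print(o['t'],o['ee_pos'],o['ft_force'])
a=[cv2.resize(cv2.imread(f'pics/{c}6.png')[180:320,190:310] if c!='w' else cv2.imread('pics/w6.png'),(396,462) if c!='w' else (616,462),interpolation=cv2.INTER_CUBIC) for c in 'ds']
cv2.imwrite('pics/c6.png',np.hstack(a))
for c in ['side','scene','wrist']:
  for l in ['lever_top','birch_disc','purple_tub','pin_jar','tape_roll']:
    print(c,l,[(np.round(r['position']).tolist(),round(r['conf'],2)) for r in models.place_of(c,l)][:2])
```

```text
13.15 [460.55322764   9.58196189 383.03773184] [-0.16187564 -0.69262309 -0.32386028]
side lever_top [([456.0, -96.0, 76.0], 0.68), ([645.0, 354.0, 111.0], 0.48)]
side birch_disc [([518.0, -78.0, 15.0], 0.76)]
side purple_tub [([506.0, -230.0, -2.0], 0.59)]
side pin_jar [([605.0, -212.0, 4.0], 0.92), ([566.0, -53.0, 47.0], 0.57)]
side tape_roll [([524.0, 151.0, -2.0], 0.83)]
scene lever_top [([460.0, -95.0, 72.0], 0.59), ([604.0, -208.0, -1.0], 0.34)]
scene birch_disc [([522.0, -78.0, 12.0], 0.69)]
scene purple_tub [([502.0, -228.0, 1.0], 0.97)]
scene pin_jar [([602.0, -208.0, -2.0], 0.66)]
scene tape_roll [([521.0, 153.0, -2.0], 0.74)]
wrist lever_top [([460.0, -92.0, 74.0], 0.77)]
wrist birch_disc [([518.0, -81.0, 11.0], 0.84)]
wrist purple_tub [([507.0, -229.0, 1.0], 0.73)]
wrist pin_jar [([604.0, -214.0, -0.0], 0.71)]
wrist tape_roll []
```

View pics/c6.png

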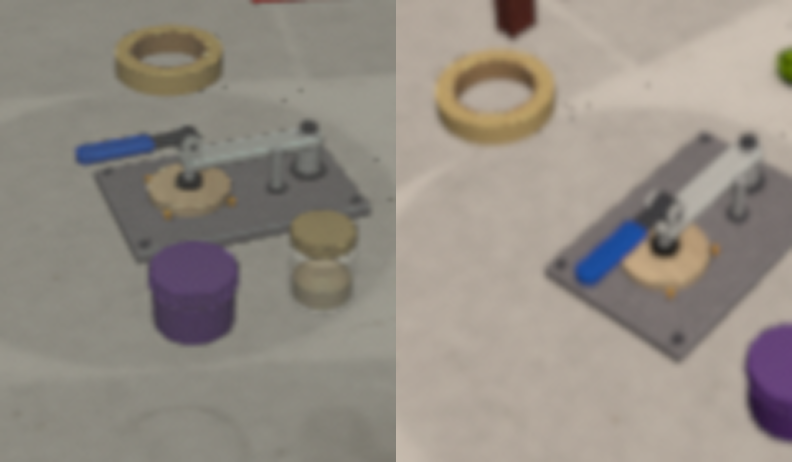

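View pics/w6.png

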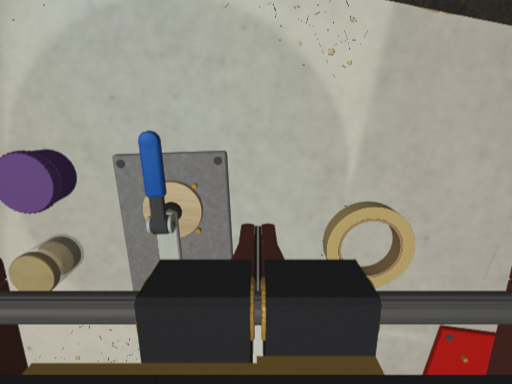

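The lever lies flat in line with the strap (its top is found at z 72–76 mm), the foot is on the disc, and the neighbours have not moved. I hand the job in.

```bash
python3 -c "
from h import *
print(workorder.close_job())"
```

```text
the job is handed in; nothing more can be done
None
```

The birch disc is clamped in the grey jig and the job is handed in at about 13 s of the 42 s allowed; no verdict was reported.

- **Strap:** I swung it with the sides of the closed fingers to its stop. The stop answered with about 16 N. Before the lever push, the wrist picture put the strap within about 0.01 rad of closed.
- **Lever:** I pushed the blue handle down until it met its end stop at about 26 N, with the fingertips at 72.5 mm. The networks then found its upper face at 72–76 mm; flat is 73 mm.
- **Disc and neighbours:** After the fingers lifted clear, the disc was in its nest. The tub, jar and tape roll were within a few mm of where they started, which is about as finely as the cameras can tell. The wrist force read about zero, so the robot was touching nothing.
- **Not measured:** I could not read the foot's force on the disc directly. I inferred it from the flat lever and from seeing the foot on the disc.
- **Disagreements:** Early on, the corner positions and the detected points differed by a few mm, and so did the two fixed cameras. The wrist view settled it. Some later detections were on the wrong object, such as the red look-alike, and I ignored those.

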